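# Close up the lacquer bottles in the round tray and fit in the last two

## Task

Fill the round tray so that all seven lacquer bottles stand in it upright and flat on its floor. Slide the five that are strewn about in it up against one another, without lifting them off the floor of the tray, until there is room to set in the two bottles standing on the bench. Don't drop any bottle or tip one over, and leave the other things on the bench where they are.

Things in the scene. Friction and masses are not known exactly. Their poses are not given: they have to be found in the camera images.
- tray: round aluminium tray, fixed to the bench: 176 mm across inside, wall 3 mm, rim 32 mm above the bench, flat dark floor 4 mm above the bench. It just holds seven bottles, one in the middle and six round it, with 4 mm to spare between middle and wall. Origin on its axis at bench height, z up; its turn about z makes no difference.
- bottle1: squat lacquer bottle, brown: round body 56 mm across (heel 50 mm at the very bottom, full width from 4 mm up), flat shoulder 30 mm up; black cap with coloured top 30 mm across from 32 to 50 mm up, on a 26 mm neck. About 0.14 kg, friction about 0.6. Origin: centre of its underside, z up. Starts upright on the floor of the round tray.
- bottle2: squat lacquer bottle, amber: round body 56 mm across (heel 50 mm at the very bottom, full width from 4 mm up), flat shoulder 30 mm up; black cap with coloured top 30 mm across from 32 to 50 mm up, on a 26 mm neck. About 0.14 kg, friction about 0.6. Origin: centre of its underside, z up. Starts upright on the floor of the round tray.
- bottle3: squat lacquer bottle, purple: round body 56 mm across (heel 50 mm at the very bottom, full width from 4 mm up), flat shoulder 30 mm up; black cap with coloured top 30 mm across from 32 to 50 mm up, on a 26 mm neck. About 0.14 kg, friction about 0.6. Origin: centre of its underside, z up. Starts upright on the floor of the round tray.
- bottle4: squat lacquer bottle, red: round body 56 mm across (heel 50 mm at the very bottom, full width from 4 mm up), flat shoulder 30 mm up; black cap with coloured top 30 mm across from 32 to 50 mm up, on a 26 mm neck. About 0.14 kg, friction about 0.6. Origin: centre of its underside, z up. Starts upright on the floor of the round tray.
- bottle5: squat lacquer bottle, yellow: round body 56 mm across (heel 50 mm at the very bottom, full width from 4 mm up), flat shoulder 30 mm up; black cap with coloured top 30 mm across from 32 to 50 mm up, on a 26 mm neck. About 0.14 kg, friction about 0.6. Origin: centre of its underside, z up. Starts upright on the floor of the round tray.
- bottle6: squat lacquer bottle, amber: round body 56 mm across (heel 50 mm at the very bottom, full width from 4 mm up), flat shoulder 30 mm up; black cap with coloured top 30 mm across from 32 to 50 mm up, on a 26 mm neck. About 0.14 kg, friction about 0.6. Origin: centre of its underside, z up. Starts upright on the bench left or right of the tray (it swaps places with bottle7, spool and tape).
- bottle7: squat lacquer bottle, purple: round body 56 mm across (heel 50 mm at the very bottom, full width from 4 mm up), flat shoulder 30 mm up; black cap with coloured top 30 mm across from 32 to 50 mm up, on a 26 mm neck. About 0.14 kg, friction about 0.6. Origin: centre of its underside, z up. Starts upright on the bench left or right of the tray (it swaps places with bottle6, spool and tape).
- spool: bystander: white thread spool wound with amber thread, 42 mm across, 46 mm high, standing on the bench. Origin at the centre of its underside.
- tape: bystander: yellow roll of tape lying flat, 68 mm across, 20 mm high. Origin at the centre of its underside.
- glue: bystander: white glue bottle with a red cap, 40 mm across, 95 mm high, standing beyond the tray. Origin at the centre of its underside.
- brush: bystander: flat brush with a wooden handle lying on the bench beyond the tray, 170 mm long (along its own x), 42 mm wide, 20 mm high. Origin under its middle.
- dish: bystander: empty white china dish, 84 mm across, 26 mm high, beyond the tray. Origin at the centre of its underside.
- awl: bystander: orange-handled awl lying on the bench to the robot's left, 150 mm long (along its own x), 26 mm high. Origin under its middle.
- whetstone: bystander: grey whetstone block lying on the bench to the robot's right, 70 x 35 x 20 mm. Origin at the centre of its underside.

How it is judged:
By the outcome, as a careful person would: the job done as asked, in the order asked, and still so for the second after the job is handed in, with the robot touching nothing.
It also fails if it takes over 72 s, if anything falls off the work surface, if the arm or the gripper's body presses on something with over 40 N, if the wrist force passes 120 N, or if a joint passes its speed limit or range.

## Robot

A 6-joint arm with a two-finger parallel gripper is mounted at the origin on the work surface. World frame = base frame: x ahead of the robot, y to its left, z up, the work surface at z = 0. Lengths are in m, angles in rad, forces in N, time in s.
With the tool pointing down it reaches from about 0.4 to 0.825 m from the base axis. Payload 7 kg.
Tool frame: the origin (TCP) lies on the mounting face of the last link; the fingertips stand 178 mm ahead of it and the grasp point (between the pads) lies robot.tcp_to_grasp ahead of it (robot.tcp_to_grasp is the distance from the TCP to the grasp point, in m); z points along the fingers, y is the line along which they close (so a half turn about z gives the same grasp; the last joint's range is limited). The gripper opens to 88 mm and grips with 3 to 60 N. Pads are 19 mm wide; open, the fingers measure 130 mm over their backs; the gripper's body (78 mm by 193 mm) begins 47 mm behind the grasp point.
Start: joints at [-1.015, 0.359, 0.012, 0, -1.224, -0.288], TCP at [0.179, -0.651, 0.405] pointing down, gripper open.
Joint ranges: [-3.07, 3.07], [-1.43, 2.12], [-1.02, 1.25], [-3.03, 1.67], [-3.05, -0], [-3.03, 3.03]. Speed limits (rad/s): [2.39, 2.39, 3.01, 3.14, 3.14, 3.14].

## Interface

Orientations are given as a rotation vector (axis times angle).
In Python, from cell import robot, eyes gives the robot as it stands (robot), with the cameras (eyes).
- The arm moves only by the tool advance, called after "Emit:" by a JSON object that holds its "api" and its "payload", one argument or row to a line. Schema: {"type":"object","properties":{"segments":{"type":"array","items":{"type":"number"},"minItems":6,"maxItems":72},"aperture":{"type":"number"},"only":{"type":"string"},"quiet":{"type":"boolean"},"lines":{"type":"string"}},"required":["segments"],"additionalProperties":false}. segments is one flat list of numbers that holds 1 to 12 rows one after another, with no inner brackets; each row has 6 numbers: dx, dy, dz in shares of 600 mm (1.0 is 600 mm), then a rotation vector rx, ry, rz in parts of the range, where 1.0 means 2 rad; each row is the pose to reach, as a shift and turn from the pose commanded when the call began, along the tool's axes at that moment; what a row does not reach only later rows make up. A row lasts 1/12 s, in which the tool goes at most 0.0417 m and 0.125 rad, less where a joint would pass 70% of its speed; a pose out of reach is approached as far as the arm can. aperture is the finger opening in m, set as the call begins (left out keeps the last). The fingers move at their own pace and stop on an object; the grip force is fixed at half the most. Time passes only in rows, so rows that do not move let the fingers close. The tool returns the time, the measured TCP pose, the force, the opening and the grip force at its end. only (a regular expression) keeps the lines of the reply that match it, lines (a string "A,B") keeps lines A to B, and quiet returns only ok. No shift or turn number may pass 1 either way. Input that does not fit is refused with a message, and nothing moves.
- robot.sense(): the state, without advancing time (a new reading comes with each control period).
- eyes.snapshot(name): name is "scene" or "top" or "wrist"; returns a dict with "img" (384x512x3 uint8, red, green, blue), "mtx" (3x3 intrinsics, pixels), "view" (4x4, takes a point from world to camera coordinates). Camera axes: x right, y up, looking along -z (the intrinsics and any distortion apply to the point x, -y, -z); pixel columns grow to the right and rows downward; lengths in m; the calibration is good to about 2 mm. A picture is of the moment at which its call begins. There is no depth.
- robot.close_job(): hands the job in; it is judged then, once.
The state is a dict: "clock": time; "qpos": joint angles; "qd": joint speeds; "tau": joint torques, N m; "tcp_pos": TCP position; "orientation": TCP orientation; "contact_force": force on the tool from outside, world axes, zero at the start; "wrist_torque": the same for the moment, N m; "finger_gap": finger opening in m; "gripper_force": force on a finger pad.
Only numpy, scipy, OpenCV 4.12 (cv2) and the standard library are available. Lean on these libraries where they do the work, as an engineer would, in place of code of your own. Each camera call takes 0.05 s, during which the arm holds its last target. There are 200 camera calls.

## Working session

There is one attempt and no reset: what is moved stays moved. The work goes in short steps, Python scripts to look and compute and a tool call to move; the robot and the scene stay as the last step left them, time stands still between calls to the robot, and variables do not carry over. Pictures are saved under pics/ and viewed, at most 10 in all, crops included, and the job is handed in when it is done.

```bash
ls; mkdir -p pics
```

Run:
```python
from cell import robot, eyes
import cv2,numpy as np
print(robot.tcp_to_grasp); s=robot.sense(); print(s)
for n in("scene","top"):
    d=eyes.snapshot(n); cv2.imwrite(f"pics/{n}0.png",d["img"][:,:,::-1]); np.savez(f"pics/{n}0.npz",**{k:d[k] for k in d if k in("img","mtx","view")}); print(d.keys(),d["mtx"],d["view"])
a=cv2.imread("pics/top0.png");cv2.imwrite("pics/top0b.png",cv2.resize(a,(800,600),interpolation=cv2.INTER_CUBIC))
```

```text
cell.py
pics
0.1593
{'clock': 0.0, 'qpos': array([-1.01487772e+00,  3.59365081e-01,  1.10496427e-02, -3.51560280e-04,
       -1.22411047e+00, -2.88079176e-01]), 'qd': array([ 0.00124986, -0.00075562, -0.00071833, -0.00203963,  0.00215835,
        0.00117195]), 'tau': array([-2.29553414e-03, -5.82726073e+01,  2.93044996e+01,  6.99730843e+00,
        6.79521851e-03, -1.35986215e-04]), 'tcp_pos': array([ 0.17856607, -0.65073957,  0.40373229]), 'orientation': array([ 4.19229399e-01, -3.11312475e+00, -2.54754564e-03]), 'contact_force': array([-0.73998254, -1.05378974, -0.49666629]), 'wrist_torque': array([-0.000165  ,  0.00900766,  0.05623752]), 'gripper_force': 0.0, 'finger_gap': 0.08749632111781704}
dict_keys(['img', 'mtx', 'view']) [[355.58756797   0.         249.90020056]
 [  0.         355.58756797 189.70266772]
 [  0.           0.           1.        ]] [[-0.25430139  0.9671022  -0.00664368  0.14178926]
 [-0.72819781 -0.18695132  0.65937633  0.3912371 ]
 [ 0.63644226  0.17251823  0.75178369 -1.35349112]
 [ 0.          0.          0.          1.        ]]
dict_keys(['img', 'mtx', 'view']) [[425.67560586   0.         257.90674977]
 [  0.         425.67560586 193.21161103]
 [  0.           0.           1.        ]] [[-0.02832214 -0.99958297 -0.00563491  0.00984915]
 [ 0.99219827 -0.02879669  0.12129853 -0.59455065]
 [-0.12141021 -0.00215552  0.99260008 -1.22975954]
 [ 0.          0.          0.          1.        ]]
```

View pics/top0b.png

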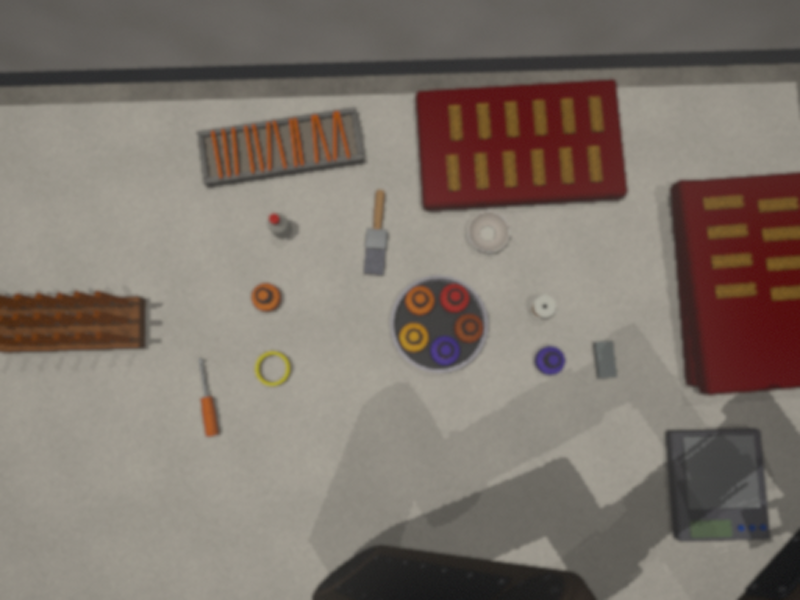

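View pics/scene0.png

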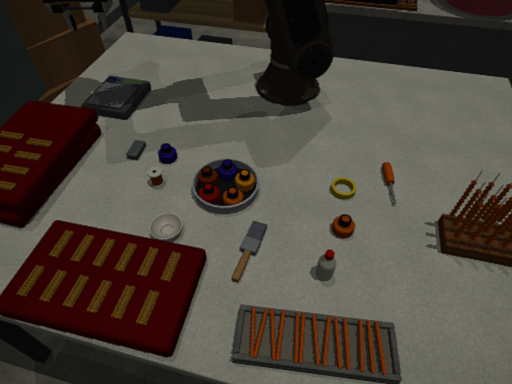

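Top view: the tray is at about (440,324) of the 800x600 picture, with five bottles in a ring. Amber bottle6 is at (266,296) and purple bottle7 at (549,360); the spool, at (543,306), is close to bottle7. I'll enlarge both views side by side.

Run:
```python
import cv2,numpy as np
a=cv2.imread("pics/top0.png");b=cv2.imread("pics/scene0.png")
def c(im,x,y,w,h,f): 
    r=cv2.resize(im[y:y+h,x:x+w],None,fx=f,fy=f,interpolation=cv2.INTER_CUBIC); return cv2.convertScaleAbs(r,alpha=1.5,beta=15)
A=c(a,245,170,70,70,5.7); B=c(b,188,152,76,62,5.2)
C=c(a,150,175,40,30,6); D=c(a,325,180,60,65,6); E=c(b,325,205,40,40,6); F=c(b,140,135,44,58,6)
def pad(im,w,h): o=np.zeros((h,w,3),np.uint8); o[:im.shape[0],:im.shape[1]]=im[:h,:w]; return o
cv2.imwrite("pics/c1.png",np.hstack([pad(A,400,400),pad(B,400,400)]))
cv2.imwrite("pics/c2.png",np.vstack([np.hstack([pad(C,240,200),pad(E,250,200)]) ,]) if 0 else np.hstack([np.vstack([pad(C,240,190),pad(E,240,240)]),np.zeros((430,0,3),np.uint8),pad(D,300,430)[:, :240],pad(F,264,430)]))
```

```text
(no output)
```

View pics/c1.png

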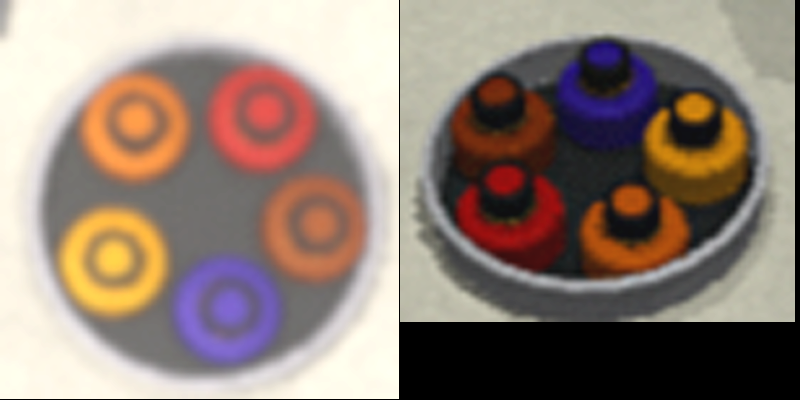

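View pics/c2.png

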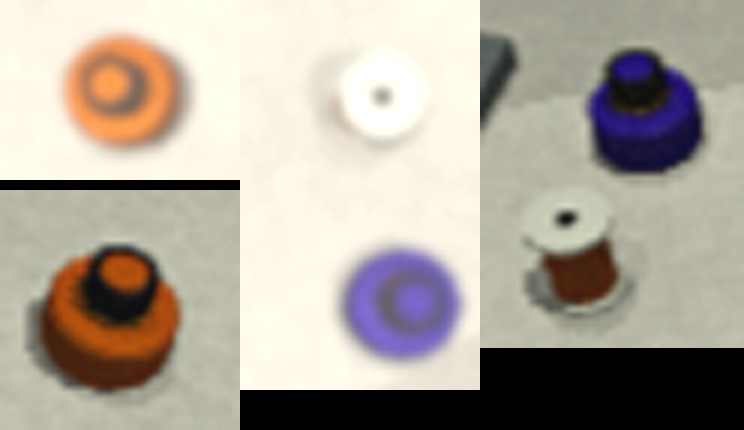

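The crops show the coloured cap tops clearly in both views. Next I triangulate them.

Create h.py:
```python
import numpy as np, cv2
from scipy.spatial.transform import Rotation as R
def P(d):
    F=np.diag([1,-1,-1.]); return d["mtx"]@(F@np.asarray(d["view"])[:3])
def tri(d1,p1,d2,p2):
    X=cv2.triangulatePoints(P(d1),P(d2),np.array(p1,float).T,np.array(p2,float).T); return (X[:3]/X[3]).T
def proj(d,X):
    X=np.atleast_2d(X); q=np.c_[X,np.ones(len(X))]@P(d).T; return q[:,:2]/q[:,2:]
def ray(d,p,z):
    # intersect pixel rays with plane z
    M=P(d); H=np.c_[M[:,0],M[:,1],M[:,2]*z+M[:,3]]
    return cv2.perspectiveTransform(np.array(p,float).reshape(-1,1,2),np.linalg.inv(H)).reshape(-1,2)
def crop(p,f,o): return (np.array(p,float)+.5)/f-.5+np.array(o)
```

Run:
```python
from h import *
t=np.load("pics/top0.npz");s=np.load("pics/scene0.npz")
A=crop([(320,225),(136,122),(229,307),(265,112),(113,261)],5.7,(245,170))
B=crop([(98,91),(232,201),(204,53),(105,181),(294,107)],5.2,(188,152))
A=np.vstack([A,crop([(108,84)],6,(150,175)),crop([(178,302),(141,96)],6,(325,180))])
B=np.vstack([B,crop([(125,83)],6,(325,205)),crop([(157,70),(87,218)],6,(140,135))])
X=tri(t,A,s,B); print(X.round(4)); 
rim=ray(t,crop([(30,207),(385,207),(207,38),(207,392)],5.7,(245,170)),.032); print(rim.round(4))
rim=ray(s,crop([(25,165),(368,165),(195,38),(180,289)],5.2,(188,152)),.032); print(rim.round(4))
for i in(0,):
    h=ray(t,A,.054).round(4); print(h)
    print(ray(s,B,.054).round(4))
from cell import robot, eyes
q=robot.sense(); print(R.from_rotvec(q["orientation"]).as_matrix().round(3))
d=eyes.snapshot("wrist"); print(d["view"]);
```

```text
[[ 0.5419 -0.1299  0.0553]
 [ 0.5979 -0.0379  0.0541]
 [ 0.5015 -0.0823  0.0569]
 [ 0.6012 -0.1046  0.0543]
 [ 0.5268 -0.0243  0.0549]
 [ 0.6142  0.2589  0.0507]
 [ 0.4767 -0.2828  0.0498]
 [ 0.5784 -0.2719  0.0481]]
[[ 0.5578  0.0178]
 [ 0.5525 -0.1672]
 [ 0.6443 -0.0775]
 [ 0.4592 -0.0711]]
[[ 0.5825 -0.1581]
 [ 0.5371  0.0191]
 [ 0.4669 -0.0993]
 [ 0.6424 -0.0523]]
[[ 0.5422 -0.1308]
 [ 0.5981 -0.0383]
 [ 0.5017 -0.0827]
 [ 0.6013 -0.1049]
 [ 0.5268 -0.0243]
 [ 0.6138  0.2578]
 [ 0.4772 -0.2833]
 [ 0.5778 -0.2708]]
[[ 0.5405 -0.1294]
 [ 0.5977 -0.0374]
 [ 0.4986 -0.0829]
 [ 0.6009 -0.1044]
 [ 0.5259 -0.0244]
 [ 0.6167  0.2592]
 [ 0.4805 -0.2781]
 [ 0.5833 -0.2681]]
[[-0.964 -0.265 -0.001]
 [-0.265  0.964  0.001]
 [ 0.     0.002 -1.   ]]
[[-2.63698523e-01  9.64605088e-01  3.36417803e-04  6.74716402e-01]
 [-9.17313830e-01 -2.50662401e-01 -3.09360142e-01  3.97496192e-02]
 [-2.98326040e-01 -8.18864133e-02  9.50944893e-01 -3.90585218e-01]
 [ 0.00000000e+00  0.00000000e+00  0.00000000e+00  1.00000000e+00]]
```

Every triangulated cap top comes out at 50–57 mm, which fits (54 mm in the tray, 50 mm on the bench). The tray centre is about (0.553, -0.074). Next I bring the wrist over the tray and turn it so the fingers close along world y.

The rows are not in the units I measure in: shifts go in shares of 600 mm and turns go in shares of 2 rad. I convert before sending: -0.5 m is -0.8333, -0.04 m is -0.0667, 0.268 rad is 0.134.

Emit:
{"api": "advance", "payload": {
  "segments": [-0.0667,0.0583,0,0,0,0.025,-0.1333,0.1167,0,0,0,0.05,-0.1833,0.1667,0,0,0,0.075,-0.2333,0.2167,0,0,0,0.1,-0.2833,0.2667,0,0,0,0.134,-0.8333,0.75,0,0,0,0.134,-0.8333,0.75,0,0,0,0.134,-0.8333,0.75,0,0,0,0.134,-0.8333,0.75,0,0,0,0.134,-0.8333,0.75,0,0,0,0.134,-0.8333,0.75,0,0,0,0.134,-0.8333,0.75,0,0,0,0.134],
  "aperture": 0.04
}}

```text
clock: 1.15
tcp_pos: [0.4476, -0.2274, 0.4049]
orientation: [0.0, 3.141, 0.0]
contact_force: [0.3, -0.6, -0.1]
finger_gap: 0.0401
gripper_force: 0.0
```

```bash
python3 -c "
from cell import robot, eyes;from h import *
s=robot.sense();print(s['tcp_pos'],R.from_rotvec(s['orientation']).as_matrix().round(4))"
```

```text
[ 0.44763986 -0.22735681  0.40486146] [[-1.e+00  1.e-04  5.e-04]
 [ 1.e-04  1.e+00  0.e+00]
 [-5.e-04  0.e+00 -1.e+00]]
```

Scaled: 0.14 m is 0.2333, -0.1 m is -0.1667.

Emit:
{"api": "advance", "payload": {
  "segments": [-0.1667,0.2333,0,0,0,0,-0.1667,0.2333,0,0,0,0,-0.1667,0.2333,0,0,0,0,-0.1667,0.2333,0,0,0,0,-0.1667,0.2333,0,0,0,0,-0.1667,0.2333,0,0,0,0,-0.1667,0.2333,0,0,0,0]
}}

```text
clock: 1.73
tcp_pos: [0.5472, -0.0889, 0.4041]
orientation: [0.002, -3.14, 0.0]
contact_force: [-0.6, -1.1, -0.6]
finger_gap: 0.04
gripper_force: 0.0
```

Run:
```python
from cell import robot, eyes;from h import *
s=robot.sense();print(s['tcp_pos'],s['qd'].round(3))
d=eyes.snapshot("wrist");cv2.imwrite("pics/w1.png",d["img"][:,:,::-1]);np.savez("pics/w1.npz",**d)
C=np.array([.553,-.074,.032]);print(proj(d,C),proj(d,C+[.088,0,0]),proj(d,C-[.088,0,0]),proj(d,C-[0,.088,0]),d["mtx"])
for n in("top",):
    e=eyes.snapshot(n);cv2.imwrite("pics/t1.png",e["img"][:,:,::-1])
```

```text
[ 0.54717974 -0.08890009  0.40411889] [-0.026 -0.017 -0.011 -0.    -0.003  0.002]
[[270.01305565 175.29048664]] [[269.13383357 240.25297612]] [[271.03474078  99.80192619]] [[198.11944948 175.2571355 ]] [[296.05561725   0.         257.62753641]
 [  0.         296.05561725 194.42741314]
 [  0.           0.           1.        ]]
```

View pics/w1.png

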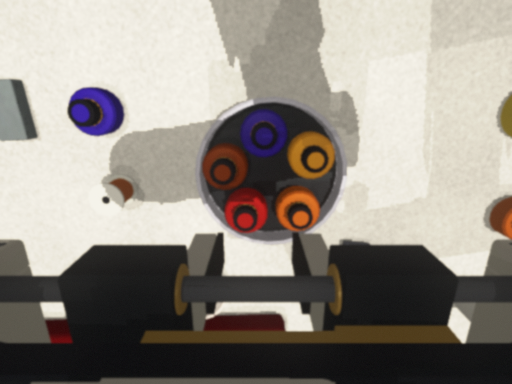

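The wrist view shows the whole tray: rim about (197–346, 97–243), red cap at (246,217), amber (301,216), brown (225,170), purple (264,134), yellow (315,159). I'll fit the rim and enlarge the picture.

Add to h.py:
```python
from scipy.optimize import minimize
def rimfit(d,x0=(.553,-.074)):
    g=cv2.GaussianBlur(cv2.cvtColor(d["img"],cv2.COLOR_RGB2GRAY),(0,0),.7).astype(np.float32)
    a=np.linspace(0,2*np.pi,360,endpoint=False)
    def ring(c,r):
        q=proj(d,np.c_[c[0]+r*np.cos(a),c[1]+r*np.sin(a),np.full(360,.032)]).astype(np.float32)
        return cv2.remap(g,q[:,0].reshape(1,-1),q[:,1].reshape(1,-1),cv2.INTER_LINEAR)[0]
    def f(c): return -np.mean(np.clip(ring(c,.0895)-ring(c,.0855),-20,60))
    X,Y=np.meshgrid(np.arange(-.006,.0061,.001),np.arange(-.006,.0061,.001))
    v=[(f((x0[0]+x,x0[1]+y)),x0[0]+x,x0[1]+y) for x,y in zip(X.ravel(),Y.ravel())]
    b=min(v); r=minimize(f,b[1:],method="Nelder-Mead",options=dict(initial_simplex=np.array([b[1:],(b[1]+.001,b[2]),(b[1],b[2]+.001)]))); return r.x,r.fun
def big(d,o,w,h,f,c,path,extra=()):
    i=cv2.convertScaleAbs(cv2.resize(d["img"][o[1]:o[1]+h,o[0]:o[0]+w,::-1],None,fx=f,fy=f,interpolation=cv2.INTER_CUBIC),alpha=1.4)
    def circ(c,r,z,col):
        a=np.linspace(0,2*np.pi,90); q=proj(d,np.c_[c[0]+r*np.cos(a),c[1]+r*np.sin(a),np.full(90,z)])
        q=((q-o+.5)*f-.5).round().astype(int); cv2.polylines(i,[q],True,col,1)
    if c is not None: circ(c,.088,.032,(0,255,0)); circ(c,.091,.032,(0,255,0))
    for p in extra: circ(p,.015,.054,(255,255,255))
    cv2.imwrite(path,i)
def caps(d,z=.054):
    "cap-top blobs of the tray: saturated disc inside a black ring -> fit by matching"
    pass
```

Run:
```python
from h import *
w=np.load("pics/w1.npz");t=np.load("pics/top0.npz");s=np.load("pics/scene0.npz")
for d in(w,t,s): print(rimfit(d))
c,_=rimfit(w)
p=[(246,217),(301,216),(225,170),(264,134),(315,159)]
P0=ray(w,p,.054);print(P0.round(4))
big(w,(190,90),160,155,3.8,c,"pics/w1b.png",P0)
```

```text
(array([ 0.5551177 , -0.07279751]), np.float64(-53.750389099121094))
(array([ 0.55401124, -0.07308011]), np.float64(-26.792320251464844))
(array([ 0.55062024, -0.07310891]), np.float64(-35.9175910949707))
[[ 0.599  -0.1031]
 [ 0.5977 -0.0371]
 [ 0.5412 -0.1264]
 [ 0.5007 -0.0821]
 [ 0.5285 -0.0245]]
```

View pics/w1b.png

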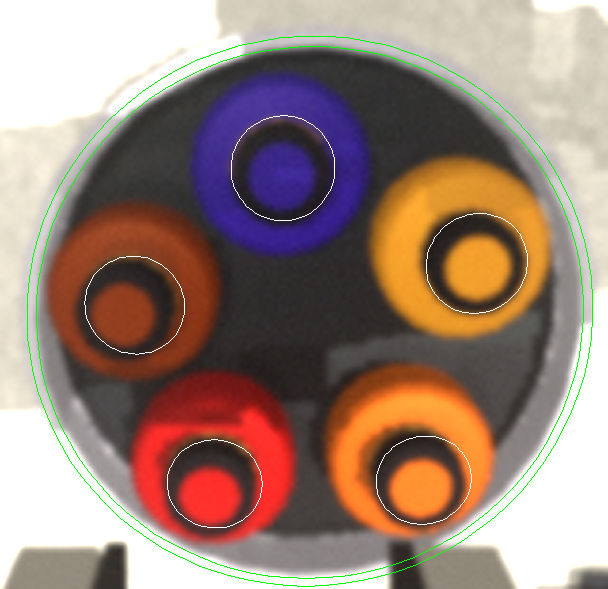

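Run:
```python
from h import *
w=np.load("pics/w1.npz");t=np.load("pics/top0.npz")
p=crop([(123,314),(420,489),(281,175),(211,493),(478,268)],3.8,(190,90))
A=crop([(320,225),(136,122),(229,307),(265,112),(113,261)],5.7,(245,170))
print(tri(w,p,t,A).round(4)); X=ray(w,p,.054);print(X.round(4)); C=np.array([.5535,-.073])
v=X-C;print(np.c_[np.hypot(*v.T)*1e3,np.degrees(np.arctan2(v[:,1],v[:,0]))].round(1))
for r in(.0575,.058,.0585,.059):
  print(r,2*np.degrees(np.arcsin(.0563/2/r)))
for a in(60,120,180,240): print(a,(C+.0588*np.array([np.cos(np.radians(a)),np.sin(np.radians(a))])).round(4))
```

```text
[[ 0.5415 -0.1295  0.0631]
 [ 0.5974 -0.0385  0.061 ]
 [ 0.5015 -0.0825  0.0604]
 [ 0.6009 -0.1044  0.0568]
 [ 0.5269 -0.0247  0.0616]]
[[ 0.5439 -0.1299]
 [ 0.6007 -0.038 ]
 [ 0.5025 -0.0826]
 [ 0.6021 -0.1041]
 [ 0.5298 -0.0239]]
[[  57.7  -99.6]
 [  58.8   36.6]
 [  51.9 -169.3]
 [  57.7  -32.7]
 [  54.5  115.8]]
0.0575 58.62401716518788
0.058 58.0701340844725
0.0585 57.52716363046529
0.059 56.99476919608065
60 [ 0.5829 -0.0221]
120 [ 0.5241 -0.0221]
180 [ 0.4947 -0.073 ]
240 [ 0.5241 -0.1239]
```

Scaled: 0.186 m is 0.31, -0.054 m is -0.09.

Emit:
{"api": "advance", "payload": {
  "segments": [-0.05,-0.0133,0.05,0,0,0,-0.09,-0.0258,0.1,0,0,0,-0.09,-0.0258,0.1667,0,0,0,-0.09,-0.0258,0.2333,0,0,0,-0.09,-0.0258,0.275,0,0,0,-0.09,-0.0258,0.2967,0,0,0,-0.09,-0.0258,0.31,0,0,0,-0.09,-0.0258,0.31,0,0,0,-0.09,-0.0258,0.31,0,0,0],
  "aperture": 0.042
}}

```text
clock: 2.58
tcp_pos: [0.6013, -0.1056, 0.2194]
orientation: [0.001, 3.141, -0.0]
contact_force: [0.2, 0.8, 1.0]
finger_gap: 0.0419
gripper_force: 0.0
```

Run:
```python
from cell import robot, eyes;from h import *
s=robot.sense();print(s['tcp_pos'],s['contact_force'],s['finger_gap'])
d=eyes.snapshot("wrist");cv2.imwrite("pics/w2.png",d["img"][:,:,::-1])
```

```text
[ 0.60129809 -0.10557831  0.21940133] [0.15061924 0.84962259 1.00405374] 0.04188754748965187
```

View pics/w2.png

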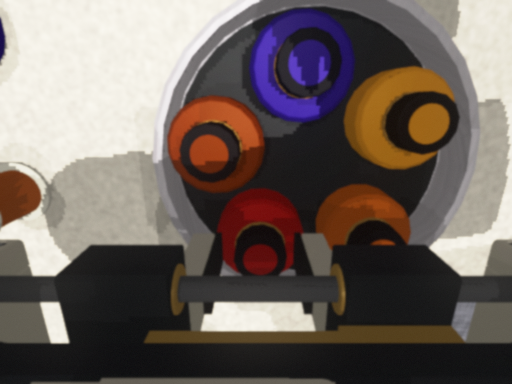

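Red's cap, at (261,260), is centred between the fingers, whose inner edges are at about x=221 and 303. Closing.

Scaled: 0.001 m is 0.0017.

Emit:
{"api": "advance", "payload": {
  "segments": [0,0,0.0017,0,0,0,0,0,0.0017,0,0,0,0,0,0.0017,0,0,0,0,0,0.0017,0,0,0],
  "aperture": 0.02
}}

```text
clock: 2.97
tcp_pos: [0.6015, -0.1048, 0.2187]
orientation: [-0.0, 3.14, 0.0]
contact_force: [-0.9, 0.5, 5.6]
finger_gap: 0.0293
gripper_force: 30.0
```

Emit:
{"api": "advance", "payload": {
  "segments": [0,0,0,0,0,0]
}}

```text
clock: 3.05
tcp_pos: [0.6015, -0.1047, 0.2187]
orientation: [-0.0, 3.14, -0.0]
contact_force: [-1.5, 1.1, 6.5]
finger_gap: 0.0289
gripper_force: 30.0
```

Scaled: 0.048 m is 0.08, 0.043 m is 0.0717.

Emit:
{"api": "advance", "payload": {
  "segments": [0.01,0.0067,0,0,0,0,0.0217,0.0142,0,0,0,0,0.035,0.0233,0,0,0,0,0.0483,0.0317,0,0,0,0,0.0617,0.0408,0,0,0,0,0.0717,0.0475,0,0,0,0,0.08,0.0533,0,0,0,0,0.08,0.0533,0,0,0,0,0.08,0.0533,0,0,0,0]
}}

```text
clock: 3.8
tcp_pos: [0.5532, -0.072, 0.2187]
orientation: [-0.001, 3.139, 0.001]
contact_force: [0.6, 3.2, 9.7]
finger_gap: 0.029
gripper_force: 30.0
```

Run:
```python
from cell import robot, eyes;from h import *
d=eyes.snapshot("wrist");np.savez("pics/w3.npz",**d);cv2.imwrite("pics/w3.png",d["img"][:,:,::-1])
t=eyes.snapshot("top");np.savez("pics/t3.npz",**t);
```

```text
(no output)
```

View pics/w3.png

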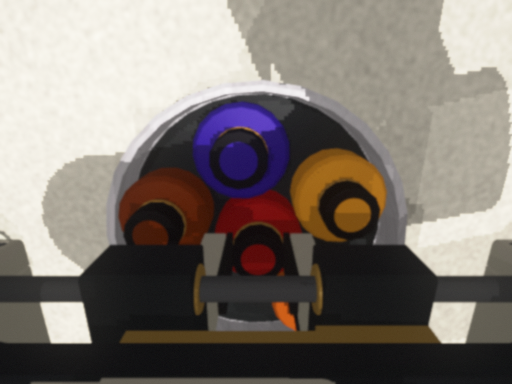

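Red is now in the middle: the tool axis is at x≈258 and the rim at 107/407, so it is centred in y. I measure the others from this picture: purple cap at (238,160), yellow (353,215), brown (150,236).

Scaled: -0.028 m is -0.0467, -0.012 m is -0.02.

Emit:
{"api": "advance", "payload": {
  "segments": [0,0,0,0,0,0,0,0,0,0,0,0,0,0,-0.02,0,0,0,0,0,-0.0467,0,0,0,0,0,-0.0467,0,0,0],
  "aperture": 0.042
}}

```text
clock: 4.32
tcp_pos: [0.5533, -0.0727, 0.2475]
orientation: [-0.0, 3.14, 0.0]
contact_force: [0.5, -0.0, 0.3]
finger_gap: 0.0416
gripper_force: 0.0
```

Run:
```python
from cell import robot, eyes;from h import *
w=np.load("pics/w3.npz");C=np.array([.5532,-.0725])
X=ray(w,[(238,160),(353,215),(150,236),(258,259)],.054);print(X.round(4))
v=X-C;print(np.c_[np.hypot(*v.T)*1e3,np.degrees(np.arctan2(v[:,1],v[:,0]))].round(1))
d=eyes.snapshot("top");np.savez("pics/t4.npz",**d)
w=eyes.snapshot("wrist");np.savez("pics/w4.npz",**w)
print(rimfit(w),rimfit(d),w["view"])
A=cv2.convertScaleAbs(cv2.resize(d["img"][165:245,240:320,::-1],None,fx=5,fy=5,interpolation=cv2.INTER_CUBIC),alpha=1.4)
B=cv2.resize(w["img"][60:360,60:460,::-1],None,fx=1,fy=1)
o=np.zeros((400,800,3),np.uint8);o[:,:400]=A;o[:300,400:]=B;cv2.imwrite("pics/x4.png",o)
```

```text
[[ 0.499  -0.0816]
 [ 0.5282 -0.0219]
 [ 0.5404 -0.1298]
 [ 0.5544 -0.0717]]
[[  55.  -170.4]
 [  56.4  116.3]
 [  58.7 -102.6]
 [   1.4   32.1]]
(array([ 0.55424038, -0.07309496]), np.float64(-39.43630599975586)) (array([ 0.55467381, -0.07236883]), np.float64(-11.072447776794434)) [[ 1.09236044e-03  9.99999284e-01 -4.88302001e-04  7.21232996e-02]
 [-9.50519894e-01  8.86613882e-04 -3.10662430e-01  5.16327367e-01]
 [-3.10661774e-01  8.03496117e-04  9.50520182e-01 -6.89441107e-02]
 [ 0.00000000e+00  0.00000000e+00  0.00000000e+00  1.00000000e+00]]
```

View pics/x4.png

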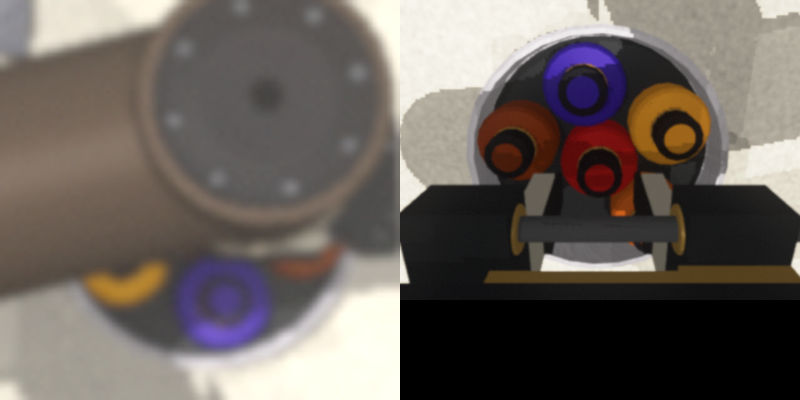

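The crop agrees: red is centred and touches purple, and yellow and brown stand clear of it. From here I mostly measure by code. Next, purple goes to the 180° spot.

Scaled: 0.055 m is 0.0917, 0.029 m is 0.0483.

Emit:
{"api": "advance", "payload": {
  "segments": [0.05,-0.0083,0,0,0,0,0.0917,-0.015,0,0,0,0,0.0917,-0.015,0,0,0,0,0.0917,-0.015,0.02,0,0,0,0.0917,-0.015,0.04,0,0,0,0.0917,-0.015,0.0483,0,0,0,0.0917,-0.015,0.0483,0,0,0]
}}

```text
clock: 5.0
tcp_pos: [0.4972, -0.082, 0.2149]
orientation: [-0.001, -3.138, 0.001]
contact_force: [-0.9, -0.5, 0.1]
finger_gap: 0.042
gripper_force: 0.0
```

Emit:
{"api": "advance", "payload": {
  "segments": [0,0,0.0017,0,0,0,0,0,0.0017,0,0,0,0,0,0.0017,0,0,0,0,0,0.0017,0,0,0,0,0,0.0017,0,0,0],
  "aperture": 0.02
}}

```text
clock: 5.42
tcp_pos: [0.4982, -0.0818, 0.2159]
orientation: [0.0, 3.141, 0.0]
contact_force: [0.9, -0.8, -1.4]
finger_gap: 0.0293
gripper_force: 30.0
```

Scaled: 0.0095 m is 0.0158, 0.001 m is 0.0017.

Emit:
{"api": "advance", "payload": {
  "segments": [0,0,0.0017,0,0,0,0.0017,0.005,0.0017,0,0,0,0.0033,0.01,0.0017,0,0,0,0.0062,0.0158,0.0017,0,0,0,0.0062,0.0158,0.0017,0,0,0,0.0062,0.0158,0.0017,0,0,0]
}}

```text
clock: 5.92
tcp_pos: [0.4953, -0.0721, 0.2158]
orientation: [-0.001, 3.139, 0.0]
contact_force: [-0.0, -0.2, 7.4]
finger_gap: 0.0289
gripper_force: 30.0
```

Run:
```python
from cell import robot, eyes;from h import *
for n in("wrist","top","scene"): np.savez(f"pics/{n}5.npz",**eyes.snapshot(n))
print(rimfit(np.load("pics/top5.npz")),rimfit(np.load("pics/scene5.npz")))
```

```text
(array([ 0.55226014, -0.07392878]), np.float64(-13.869181632995605)) (array([ 0.55050242, -0.07291745]), np.float64(-27.424104690551758))
```

Scaled: -0.058 m is -0.0967, -0.028 m is -0.0467.

Emit:
{"api": "advance", "payload": {
  "segments": [0,0,0,0,0,0,0,0,0,0,0,0,0,0,-0.02,0,0,0,0,0,-0.05,0,0,0,0,0,-0.05,0,0,0,-0.0333,-0.0467,-0.05,0,0,0,-0.0733,-0.0967,-0.05,0,0,0,-0.0733,-0.0967,-0.05,0,0,0,-0.0733,-0.0967,-0.05,0,0,0],
  "aperture": 0.042
}}

```text
clock: 6.82
tcp_pos: [0.539, -0.1316, 0.2438]
orientation: [-0.004, -3.141, -0.0]
contact_force: [0.2, 0.6, -0.5]
finger_gap: 0.0419
gripper_force: 0.0
```

Run:
```python
from cell import robot, eyes;from h import *
d=eyes.snapshot("wrist");np.savez("pics/w6.npz",**d)
# locate cap discs by colour: coloured component inside black ring
hsv=cv2.cvtColor(d["img"],cv2.COLOR_RGB2HSV)
print(rimfit(d))
for z,p in((.054,(.4953,-.0721)),(.054,(.5394,-.1301)),(.054,(.5535,-.0725)),(.054,(.527,-.022))):
    q=proj(d,[(*p,z)])[0];print(p,q.round(1),hsv[int(q[1]),int(q[0])])
```

```text
(array([ 0.55380739, -0.07314541]), np.float64(-32.83759689331055))
(0.4953, -0.0721) [358.9 169.6] [126 203  93]
(0.5394, -0.1301) [260.1 238. ] [  9 229  69]
(0.5535, -0.0725) [349.1 257.5] [173  44  23]
(0.527, -0.022) [434.7 219.4] [ 17 210 126]
```

Add to h.py:
```python
def disc(d,p,z=.054,v=50,im=None):
    "centre of the coloured cap top near p, by ellipse fit to its component; returns xy at z, area px, aspect"
    q=proj(d,[(*p,z)])[0]; g=cv2.GaussianBlur(d["img"],(0,0),.8).max(2)
    m=(g>v).astype(np.uint8); n,l,st,c=cv2.connectedComponentsWithStats(m,connectivity=4)
    best=None
    for i in range(1,n):
        if 60<st[i,4]<2500:
            e=np.hypot(*(c[i]-q)); a=st[i,2]/st[i,3]
            if best is None or e<best[0]: best=(e,i,a)
    e,i,a=best; return ray(d,[c[i]],z)[0].round(4),int(st[i,4]),round(float(a),2),round(float(e),1)
```

Run:
```python
from h import *
d=np.load("pics/w6.npz")
for v in(35,45,55):
  for p in((.4953,-.0721),(.5394,-.1301),(.527,-.022)): print(v,disc(d,p,v=v))
```

```text
35 (array([ 0.4968, -0.0721]), 913, 1.06, 2.4)
35 (array([ 0.5406, -0.13  ]), 706, 1.07, 1.8)
35 (array([ 0.5279, -0.0221]), 901, 1.12, 1.4)
45 (array([ 0.4968, -0.0721]), 867, 1.03, 2.5)
45 (array([ 0.5407, -0.13  ]), 648, 1.11, 1.8)
45 (array([ 0.5281, -0.0223]), 836, 1.13, 1.7)
55 (array([ 0.4968, -0.0721]), 818, 1.06, 2.4)
55 (array([ 0.5407, -0.1299]), 596, 1.04, 1.9)
55 (array([ 0.528 , -0.0223]), 792, 1.06, 1.7)
```

The disc finder works: y agrees with the grip to 0.1 mm, and x reads about 1 mm high. Next, brown.

Scaled: 0.027 m is 0.045, 0.02 m is 0.0333.

Emit:
{"api": "advance", "payload": {
  "segments": [-0.0008,0.002,0.0167,0,0,0,-0.0008,0.002,0.0333,0,0,0,-0.0008,0.002,0.045,0,0,0,-0.0008,0.002,0.045,0,0,0,-0.0008,0.002,0.045,0,0,0]
}}

```text
clock: 7.28
tcp_pos: [0.5386, -0.1287, 0.2168]
orientation: [0.001, -3.14, 0.0]
contact_force: [-0.1, 0.2, 0.5]
finger_gap: 0.0423
gripper_force: 0.0
```

Emit:
{"api": "advance", "payload": {
  "segments": [0,0,0,0,0,0,0,0,0,0,0,0,0,0,0,0,0,0,0,0,0.0017,0,0,0,0,0,0.0017,0,0,0,0,0,0.0017,0,0,0],
  "aperture": 0.02
}}

```text
clock: 7.78
tcp_pos: [0.5391, -0.1292, 0.2179]
orientation: [-0.0, 3.14, -0.0]
contact_force: [-3.1, 2.0, 9.7]
finger_gap: 0.0292
gripper_force: 30.0
```

Emit:
{"api": "advance", "payload": {
  "segments": [0.0067,0.0025,0,0,0,0,0.0133,0.0058,0,0,0,0,0.02,0.0083,0,0,0,0,0.0258,0.0108,0,0,0,0,0.0283,0.0125,0,0,0,0,0.0283,0.0125,0,0,0,0,0.0283,0.0125,0,0,0,0]
}}

```text
clock: 8.37
tcp_pos: [0.5233, -0.1215, 0.218]
orientation: [-0.001, 3.137, -0.0]
contact_force: [4.5, -0.4, 5.5]
finger_gap: 0.0287
gripper_force: 30.0
```

Scaled: 0.0995 m is 0.1658, -0.03 m is -0.05.

Emit:
{"api": "advance", "payload": {
  "segments": [0,0,0,0,0,0,0,0,0,0,0,0,0,0,-0.02,0,0,0,0,0,-0.05,0,0,0,0,0,-0.05,0,0,0,-0.0033,0.05,-0.05,0,0,0,-0.0067,0.1167,-0.05,0,0,0,-0.0067,0.1658,-0.05,0,0,0,-0.0067,0.1658,-0.05,0,0,0,-0.0067,0.1658,-0.05,0,0,0],
  "aperture": 0.042
}}

```text
clock: 9.2
tcp_pos: [0.5255, -0.0208, 0.2462]
orientation: [0.004, -3.14, 0.0]
contact_force: [-0.3, -0.6, 0.5]
finger_gap: 0.042
gripper_force: 0.0
```

Run:
```python
from cell import robot, eyes;from h import *
d=eyes.snapshot("wrist");np.savez("pics/w7.npz",**d); print(robot.sense()["tcp_pos"])
for p in((.4953,-.0721),(.523,-.1215),(.5535,-.0725),(.527,-.022),(.599,-.038)): print(disc(d,p,v=45))
print(rimfit(d))
```

```text
[ 0.52547817 -0.02168861  0.2461386 ]
(array([ 0.4967, -0.0722]), 790, 1.03, 2.1)
(array([ 0.5245, -0.1219]), 640, 1.33, 2.2)
(array([ 0.4967, -0.0722]), 790, 1.03, 81.2)
(array([ 0.5282, -0.0225]), 731, 1.07, 1.9)
(array([ 0.6475, -0.0682]), 1783, 43.71, 63.8)
(array([ 0.5544814 , -0.07325349]), np.float64(-32.80904769897461))
```

Scaled: 0.028 m is 0.0467, -0.0008 m is -0.0013.

Emit:
{"api": "advance", "payload": {
  "segments": [-0.002,-0.0013,0.0167,0,0,0,-0.002,-0.0013,0.0333,0,0,0,-0.002,-0.0013,0.0467,0,0,0,-0.002,-0.0013,0.0467,0,0,0,-0.002,-0.0013,0.0467,0,0,0]
}}

```text
clock: 9.67
tcp_pos: [0.5268, -0.0237, 0.2175]
orientation: [-0.002, -3.139, 0.001]
contact_force: [0.7, 0.3, 0.2]
finger_gap: 0.0423
gripper_force: 0.0
```

Emit:
{"api": "advance", "payload": {
  "segments": [0,0,0,0,0,0,0,0,0,0,0,0,0,0,0,0,0,0,0,0,0.0017,0,0,0,0,0,0.0017,0,0,0,0,0,0.0017,0,0,0],
  "aperture": 0.02
}}

```text
clock: 10.17
tcp_pos: [0.5274, -0.0229, 0.2189]
orientation: [-0.0, 3.14, 0.0]
contact_force: [-3.2, 0.5, 10.3]
finger_gap: 0.0292
gripper_force: 30.0
```

Emit:
{"api": "advance", "payload": {
  "segments": [0.0017,0,0,0,0,0,0.0033,0,0,0,0,0,0.005,0,0,0,0,0,0.007,0,0,0,0,0,0.007,0,0,0,0,0]
}}

```text
clock: 10.58
tcp_pos: [0.5246, -0.0226, 0.2191]
orientation: [-0.001, 3.136, 0.001]
contact_force: [4.9, -1.6, 5.8]
finger_gap: 0.0288
gripper_force: 30.0
```

Scaled: -0.0745 m is -0.1242, -0.0155 m is -0.0258.

Emit:
{"api": "advance", "payload": {
  "segments": [0,0,0,0,0,0,0,0,0,0,0,0,0,0,-0.02,0,0,0,0,0,-0.05,0,0,0,0,0,-0.05,0,0,0,-0.05,-0.01,-0.05,0,0,0,-0.1,-0.02,-0.05,0,0,0,-0.1242,-0.0258,-0.05,0,0,0,-0.1242,-0.0258,-0.05,0,0,0,-0.1242,-0.0258,-0.05,0,0,0],
  "aperture": 0.042
}}

```text
clock: 11.42
tcp_pos: [0.5972, -0.0387, 0.2463]
orientation: [-0.002, -3.139, 0.0]
contact_force: [-1.2, 0.4, 0.1]
finger_gap: 0.0421
gripper_force: 0.0
```

Run:
```python
from cell import robot, eyes;from h import *
d=eyes.snapshot("wrist");np.savez("pics/w8.npz",**d); print(robot.sense()["tcp_pos"])
for p in((.4953,-.0721),(.523,-.1215),(.5535,-.0725),(.5235,-.0225),(.599,-.038)): print(disc(d,p,v=45))
print(rimfit(d))
```

```text
[ 0.59662561 -0.03863719  0.24654691]
(array([ 0.5254, -0.1217]), 1133, 1.0, 102.1)
(array([ 0.5254, -0.1217]), 1133, 1.0, 4.4)
(array([ 0.5547, -0.0722]), 901, 1.0, 2.0)
(array([ 0.5547, -0.0722]), 901, 1.0, 100.6)
(array([ 0.5998, -0.0347]), 720, 1.07, 5.2)
(array([ 0.55328184, -0.07329105]), np.float64(-39.87489700317383))
```

Run:
```python
from cell import robot, eyes;from h import *
d=np.load("pics/w8.npz")
s=eyes.snapshot("scene")
for v in(35,45,60,75): print(disc(d,(.599,-.036),v=v),disc(s,(.599,-.036),v=v), disc(s,(.527,-.0225),v=v))
s0=np.load("pics/scene0.npz");print(disc(s0,(.599,-.036),v=45))
q=proj(d,[(.5998,-.0347,.054)])[0].astype(int);print(q)
for y in range(q[1]-24,q[1]+27,5): print(y,[''.join('%02x'%(c>>4<<4|0) for c in d["img"][y,x])[::2] for x in range(q[0]-50,q[0]+51,5)])
```

```text
(array([ 0.5997, -0.0347]), 767, 1.1, 2.3) (array([-0.3815, -0.1672]), 1104, 1.31, 169.7) (array([-0.3815, -0.1672]), 1104, 1.31, 149.7)
(array([ 0.5998, -0.0347]), 720, 1.07, 2.2) (array([ 0.4753, -0.104 ]), 154, 1.73, 37.1) (array([ 0.4753, -0.104 ]), 154, 1.73, 28.5)
(array([ 0.5997, -0.0347]), 668, 1.07, 2.3) (array([ 0.6564, -0.05  ]), 64, 5.0, 19.4) (array([ 0.6564, -0.05  ]), 64, 5.0, 41.2)
(array([ 0.5997, -0.0347]), 623, 1.07, 2.2) (array([ 0.8476, -0.1073]), 241, 0.66, 98.0) (array([ 0.8476, -0.1073]), 241, 0.66, 119.7)
(array([-0.4029, -0.9393]), 73, 0.87, 220.0)
[264 239]
215 ['111', '111', '211', '620', '630', '630', '730', '421', '100', '100', '110', '100', '100', '531', '630', '630', '630', '631', '333', '655', '656']
220 ['111', '111', '211', '630', '630', '630', '531', '100', '100', '111', '110', '110', '100', '100', '631', '630', '631', '631', '655', '656', '666']
225 ['111', '111', '211', '630', '630', '630', '210', '110', '111', '110', '210', '110', '111', '110', '321', '731', '731', '631', '655', '666', '666']
230 ['111', '111', '211', '630', '620', '630', '110',
[... 462 characters left out ...]
, '631', '631', '731', '731', '730', '211', '211', '731', '311', '111', '443', '665', '665']
250 ['111', '111', '221', '222', '222', '631', '731', '111', '421', '731', '831', '731', '321', '111', '631', '655', '222', '111', '221', '665', '665']
255 ['111', '111', '222', '333', '333', '545', '655', '532', '111', '111', '111', '111', '111', '543', '666', '877', '222', '111', '111', '665', '665']
260 ['111', '111', '555', '666', '666', '666', '666', '666', '666', '555', '555', '555', '666', '777', '877', 'dcc', '433', '111', '111', '544', '665']
265 ['111', '111', '656', '656', '666', '666', '666', '666', '666', '666', '666', '877', '877', 'bba', 'eed', 'eed', '766', '111', '111', '221', '665']
```

Amber sits at (0.599, -0.035). I grip it and slide it next to yellow.

The rows are not in the units I measure in: shifts go in shares of 600 mm and turns go in shares of 2 rad. I convert before sending: 0.028 m is 0.0467, 0.02 m is 0.0333.

Emit:
{"api": "advance", "payload": {
  "segments": [-0.0025,0.0058,0,0,0,0,-0.0025,0.0058,0.0167,0,0,0,-0.0025,0.0058,0.0333,0,0,0,-0.0025,0.0058,0.0467,0,0,0,-0.0025,0.0058,0.0467,0,0,0,-0.0025,0.0058,0.0467,0,0,0]
}}

```text
clock: 12.02
tcp_pos: [0.5986, -0.035, 0.2186]
orientation: [-0.0, -3.14, 0.001]
contact_force: [0.6, 0.4, -0.5]
finger_gap: 0.0422
gripper_force: 0.0
```

Emit:
{"api": "advance", "payload": {
  "segments": [0,0,0,0,0,0,0,0,0,0,0,0,0,0,0,0,0,0,0,0,0.0017,0,0,0,0,0,0.0017,0,0,0,0,0,0.0017,0,0,0],
  "aperture": 0.02
}}

```text
clock: 12.52
tcp_pos: [0.5992, -0.0349, 0.2199]
orientation: [-0.0, 3.14, 0.0]
contact_force: [-3.2, 1.6, 7.6]
finger_gap: 0.0289
gripper_force: 30.0
```

Scaled: 0.018 m is 0.03, 0.0155 m is 0.0258.

Emit:
{"api": "advance", "payload": {
  "segments": [0.0067,0.0058,0,0,0,0,0.0133,0.0117,0,0,0,0,0.02,0.0175,0,0,0,0,0.0258,0.0217,0,0,0,0,0.03,0.0242,0,0,0,0,0.03,0.0242,0,0,0,0,0.03,0.0242,0,0,0,0]
}}

```text
clock: 13.1
tcp_pos: [0.5818, -0.02, 0.2199]
orientation: [-0.001, 3.138, 0.001]
contact_force: [2.0, -0.5, 7.0]
finger_gap: 0.0294
gripper_force: 30.0
```

Emit:
{"api": "advance", "payload": {
  "segments": [0,0,0,0,0,0,0,0,0,0,0,0,0,0,-0.02,0,0,0,0,0,-0.05,0,0,0,0,0,-0.1333,0,0,0,0.05,-0.05,-0.2,0,0,0,0.05,-0.0833,-0.3,0,0,0,0.05,-0.0833,-0.3,0,0,0,0.05,-0.0833,-0.3,0,0,0,0.05,-0.0833,-0.3,0,0,0],
  "aperture": 0.042
}}

```text
clock: 13.93
tcp_pos: [0.5506, -0.071, 0.401]
orientation: [0.002, 3.138, 0.002]
contact_force: [0.0, 0.0, -0.4]
finger_gap: 0.042
gripper_force: 0.0
```

```bash
python3 - <<'E'
from cell import robot, eyes;from h import *
d=eyes.snapshot("wrist");np.savez("pics/w9.npz",**d); print(robot.sense()["tcp_pos"])
L=[(.4953,-.0721),(.523,-.1215),(.5535,-.0725),(.5235,-.0225),(.58,-.0205)]
for p in L: print(disc(d,p,v=45))
X=np.array([disc(d,p,v=45)[0] for p in L]);from scipy.spatial.distance import cdist;print((cdist(X,X)*1e3).round(1))
r,_=rimfit(d);print(r,np.hypot(*(X-r).T)*1e3)
cv2.imwrite("pics/w9.png",d["img"][:,:,::-1])
print(disc(d,(.477,-.283),z=.05))
E
```

```text
[ 0.55031811 -0.07064814  0.39896513]
(array([ 0.497 , -0.0724]), 293, 1.0, 1.7)
(array([ 0.5259, -0.1218]), 282, 1.0, 2.6)
(array([ 0.5548, -0.0724]), 272, 1.06, 1.1)
(array([ 0.497 , -0.0724]), 293, 1.0, 51.4)
(array([ 0.5548, -0.0724]), 272, 1.06, 49.2)
[[ 0.  57.2 57.8  0.  57.8]
 [57.2  0.  57.2 57.2 57.2]
 [57.8 57.2  0.  57.8  0. ]
 [ 0.  57.2 57.8  0.  57.8]
 [57.8 57.2  0.  57.8  0. ]]
[ 0.55499708 -0.0728966 ] [57.9992065  56.90503231  0.5342766  57.9992065   0.5342766 ]
(array([ 0.5266, -0.1224]), 265, 1.0, 159.1)
```

Run:
```python
from h import *
d=np.load("pics/w9.npz")
L=[(.4953,-.0721),(.523,-.1215),(.5535,-.0725),(.5235,-.0225),(.58,-.0205)]
for v in(70,90,110): print(v,[disc(d,p,v=v) for p in L[3:]], disc(d,(.477,-.283),z=.05,v=v))
q=proj(d,[(.477,-.283,.05),(.58,-.0205,.054)]);print(q)
```

```text
70 [(array([ 0.5271, -0.0226]), 277, 1.06, 3.2), (array([ 0.5271, -0.0226]), 277, 1.06, 45.1)] (array([ 0.4784, -0.2827]), 309, 1.0, 1.4)
90 [(array([ 0.5271, -0.0227]), 247, 1.0, 3.2), (array([ 0.5831, -0.0201]), 248, 1.12, 2.5)] (array([ 0.4782, -0.2826]), 277, 1.0, 1.4)
110 [(array([ 0.527 , -0.0228]), 220, 1.06, 3.2), (array([ 0.5831, -0.0202]), 226, 1.0, 2.5)] (array([ 0.4783, -0.2827]), 244, 1.0, 1.4)
[[ 59.20394777 106.9622734 ]
 [300.80973692 198.57625344]]
```

View pics/w9.png

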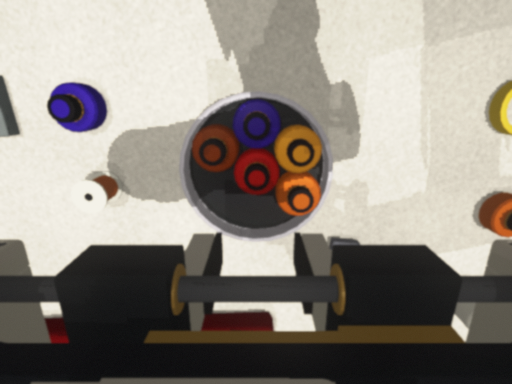

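Last picture: the five are packed together at (257,123), (213,150), (257,175), (300,152) and (300,198). The free space is at the lower left and bottom, at about 0° and -60°. Purple bottle7's cap is at (65,107). On to bottle7.

Scaled: -0.212 m is -0.3533, -0.195 m is -0.325.

Emit:
{"api": "advance", "payload": {
  "segments": [0.0233,-0.065,0,0,0,0,0.0467,-0.13,0,0,0,0,0.07,-0.195,0,0,0,0,0.0917,-0.26,0,0,0,0,0.1133,-0.325,0,0,0,0,0.1217,-0.3533,0.05,0,0,0,0.1217,-0.3533,0.1167,0,0,0,0.1217,-0.3533,0.1833,0,0,0,0.1217,-0.3533,0.2333,0,0,0,0.1217,-0.3533,0.2333,0,0,0,0.1217,-0.3533,0.2333,0,0,0],
  "aperture": 0.05
}}

```text
clock: 14.9
tcp_pos: [0.4772, -0.2821, 0.2564]
orientation: [0.0, -3.135, -0.002]
contact_force: [0.9, -0.1, 1.1]
finger_gap: 0.05
gripper_force: 0.0
```

```bash
python3 - <<'E'
from cell import robot, eyes;from h import *
d=eyes.snapshot("wrist");np.savez("pics/w10.npz",**d); print(robot.sense()["tcp_pos"])
for v in(45,70):print(disc(d,(.477,-.283),z=.05,v=v))
E
```

```text
[ 0.47828688 -0.28227898  0.25849904]
(array([ 0.4782, -0.2824]), 582, 1.08, 1.8)
(array([ 0.4731, -0.2809]), 128, 2.1, 6.1)
```

Scaled: 0.043 m is 0.0717, 0.03 m is 0.05.

Emit:
{"api": "advance", "payload": {
  "segments": [0.0008,-0.0008,0.025,0,0,0,0.0008,-0.0008,0.05,0,0,0,0.0008,-0.0008,0.0667,0,0,0,0.0008,-0.0008,0.0717,0,0,0,0.0008,-0.0008,0.0717,0,0,0]
}}

```text
clock: 15.37
tcp_pos: [0.4778, -0.2828, 0.2162]
orientation: [-0.0, 3.141, -0.0]
contact_force: [0.5, -0.0, 1.7]
finger_gap: 0.0498
gripper_force: 0.0
```

Emit:
{"api": "advance", "payload": {
  "segments": [0,0,0,0,0,0,0,0,0,0,0,0,0,0,0,0,0,0,0,0,0,0,0,0,0,0,0,0,0,0,0,0,0,0,0,0,0,0,0,0,0,0],
  "aperture": 0.02
}}

```text
clock: 15.95
tcp_pos: [0.4778, -0.283, 0.2163]
orientation: [-0.0, 3.141, -0.0]
contact_force: [0.5, 2.5, 5.8]
finger_gap: 0.0289
gripper_force: 30.0
```

Run:
```python
from cell import robot, eyes;from h import *
d=eyes.snapshot("wrist"); print(robot.sense()["tcp_pos"])
for v in(35,45,70):print(disc(d,(.477,-.283),z=.05,v=v))
```

```text
[ 0.47775412 -0.28297996  0.21628114]
(array([ 0.4782, -0.283 ]), 896, 1.12, 1.9)
(array([ 0.4782, -0.283 ]), 830, 1.13, 1.9)
(array([ 0.4796, -0.2829]), 458, 1.16, 4.1)
```

Scaled: 0.1595 m is 0.2658, -0.075 m is -0.125.

Emit:
{"api": "advance", "payload": {
  "segments": [0,0,-0.025,0,0,0,0,0,-0.0667,0,0,0,0,0,-0.125,0,0,0,-0.0333,0.05,-0.1333,0,0,0,-0.0667,0.1,-0.1333,0,0,0,-0.1,0.15,-0.1333,0,0,0,-0.1333,0.2,-0.1333,0,0,0,-0.1633,0.2467,-0.1333,0,0,0,-0.1767,0.2658,-0.1333,0,0,0,-0.1767,0.2658,-0.1333,0,0,0,-0.1767,0.2658,-0.1333,0,0,0,-0.1767,0.2658,-0.1333,0,0,0]
}}

```text
clock: 17.0
tcp_pos: [0.5829, -0.124, 0.2952]
orientation: [-0.001, -3.14, 0.0]
contact_force: [-0.5, -0.6, -1.8]
finger_gap: 0.0286
gripper_force: 30.0
```

```bash
python3 - <<'E'
from cell import robot, eyes;from h import *
d=eyes.snapshot("wrist");np.savez("pics/w11.npz",**d); s=robot.sense();print(s["tcp_pos"],s["contact_force"])
for p in((.497,-.0724),(.526,-.1218),(.5548,-.0724),(.527,-.0227),(.583,-.02)): print([disc(d,p,v=v) for v in(45,80)])
print(disc(d,(.5839,-.1236),z=.05+s["tcp_pos"][2]-.2163,v=45))
E
```

```text
[ 0.58277188 -0.12425803  0.29532682] [-0.0935339   0.01800576 -0.93596252]
[(array([ 0.4969, -0.0722]), 664, 1.0, 0.3), (array([ 0.4969, -0.0722]), 525, 0.93, 0.4)]
[(array([ 0.5548, -0.0723]), 551, 1.04, 74.7), (array([ 0.5248, -0.1218]), 542, 1.08, 1.7)]
[(array([ 0.5548, -0.0723]), 551, 1.04, 0.1), (array([ 0.5549, -0.0723]), 453, 1.04, 0.1)]
[(array([ 0.5269, -0.0224]), 680, 1.0, 0.5), (array([ 0.5269, -0.0225]), 570, 1.0, 0.3)]
[(array([ 0.583, -0.02 ]), 526, 1.08, 0.1), (array([ 0.583, -0.02 ]), 412, 1.09, 0.1)]
(array([ 0.5828, -0.124 ]), 826, 1.13, 1.9)
```

Scaled: 0.038 m is 0.0633, 0.03 m is 0.05.

Emit:
{"api": "advance", "payload": {
  "segments": [0,0,0.025,0,0,0,0,0,0.05,0,0,0,0,0,0.0633,0,0,0,0,0,0.0633,0,0,0,0,0,0.0633,0,0,0]
}}

```text
clock: 17.47
tcp_pos: [0.5832, -0.1242, 0.2576]
orientation: [-0.002, -3.141, 0.0]
contact_force: [1.0, 0.4, -0.9]
finger_gap: 0.029
gripper_force: 30.0
```

```bash
python3 - <<'E'
from cell import robot, eyes;from h import *
d=eyes.snapshot("wrist"); s=robot.sense();print(s["tcp_pos"],s["contact_force"]); z=.05+s["tcp_pos"][2]-.2163
L=[disc(d,p,v=v)[0] for p,v in(((.526,-.1218),80),((.5548,-.0724),80))]
b=disc(d,(.5839,-.1236),z=z,v=45);print(L,b)
for p in L: print(np.hypot(*(p-b[0])))
print(np.hypot(*(b[0]-[.5548,-.0729])))
E
```

```text
[ 0.58355307 -0.12401418  0.25819323] [ 0.71660951 -0.73954812 -0.51343756]
[array([ 0.5248, -0.1218]), array([ 0.5548, -0.0723])] (array([ 0.5829, -0.1243]), 825, 1.13, 2.0)
0.05815376170120031
0.05910676780200386
0.05857960395905728
```

Scaled: 0.033 m is 0.055, 0.03 m is 0.05.

Emit:
{"api": "advance", "payload": {
  "segments": [0,0,0.0117,0,0,0,0,0,0.0233,0,0,0,0,0,0.0333,0,0,0,0,0,0.0417,0,0,0,0,0,0.05,0,0,0,0,0,0.055,0,0,0,0,0,0.055,0,0,0]
}}

```text
clock: 18.1
tcp_pos: [0.5832, -0.1234, 0.2237]
orientation: [-0.0, -3.14, 0.0]
contact_force: [-0.6, -0.5, -1.0]
finger_gap: 0.0289
gripper_force: 30.0
```

Emit:
{"api": "advance", "payload": {
  "segments": [0,0,0.0017,0,0,0,0,0,0.0033,0,0,0,0,0,0.005,0,0,0,0,0,0.0067,0,0,0,0,0,0.0067,0,0,0,0,0,0.0067,0,0,0]
}}

```text
clock: 18.6
tcp_pos: [0.5835, -0.1235, 0.2207]
orientation: [0.0, 3.142, -0.0]
contact_force: [0.2, -0.1, -0.9]
finger_gap: 0.0289
gripper_force: 30.0
```

Force is still about -1 N, so the bottle is just above the floor. I ease down until it touches.

Scaled: 0.0014 m is 0.0023, 0.0007 m is 0.0012.

Emit:
{"api": "advance", "payload": {
  "segments": [0,0,0.0012,0,0,0,0,0,0.0023,0,0,0,0,0,0.0023,0,0,0,0,0,0.0023,0,0,0]
}}

```text
clock: 18.93
tcp_pos: [0.5836, -0.1234, 0.2203]
orientation: [-0.0, 3.141, -0.0]
contact_force: [-2.7, 1.7, 6.4]
finger_gap: 0.0291
gripper_force: 30.0
```

Touched down exactly at the predicted height. I release it and travel to bottle6.

Scaled: 0.24 m is 0.4, -0.08 m is -0.1333.

Emit:
{"api": "advance", "payload": {
  "segments": [0,0,0,0,0,0,0,0,0,0,0,0,0,0,-0.02,0,0,0,0,0,-0.0667,0,0,0,0,0,-0.1333,0,0,0,0,0.0667,-0.1667,0,0,0,-0.0083,0.1333,-0.1667,0,0,0,-0.0167,0.2,-0.1667,0,0,0,-0.025,0.2667,-0.1667,0,0,0,-0.03,0.3333,-0.1667,0,0,0,-0.0333,0.4,-0.1667,0,0,0],
  "aperture": 0.042,
  "quiet": true
}}

```text
ok
```

Emit:
{"api": "advance", "payload": {
  "segments": [-0.0083,0.0667,0.0167,0,0,0,-0.0117,0.1333,0.0333,0,0,0,-0.0133,0.2,0.0583,0,0,0,-0.0167,0.2333,0.0833,0,0,0,-0.0167,0.2333,0.0833,0,0,0,-0.0167,0.2333,0.0833,0,0,0,-0.0167,0.2333,0.0833,0,0,0],
  "aperture": 0.05
}}

```text
clock: 20.43
tcp_pos: [0.6136, 0.2564, 0.2691]
orientation: [0.0, -3.141, 0.001]
contact_force: [0.5, -0.7, 1.0]
finger_gap: 0.0496
gripper_force: 0.0
```

```bash
python3 - <<'E'
from cell import robot, eyes;from h import *
d=eyes.snapshot("wrist");np.savez("pics/w12.npz",**d); s=robot.sense();print(s["tcp_pos"])
for v in(45,60,80):print(disc(d,(.614,.259),z=.05,v=v))
E
```

```text
[0.61374678 0.2559114  0.26970979]
(array([0.6159, 0.2586]), 602, 1.12, 2.5)
(array([0.616 , 0.2585]), 543, 1.12, 2.6)
(array([0.616 , 0.2583]), 480, 1.13, 2.8)
```

Scaled: 0.0535 m is 0.0892, 0.0025 m is 0.0042.

Emit:
{"api": "advance", "payload": {
  "segments": [-0.0025,0.0042,0.025,0,0,0,-0.0025,0.0042,0.0583,0,0,0,-0.0025,0.0042,0.08,0,0,0,-0.0025,0.0042,0.0892,0,0,0,-0.0025,0.0042,0.0892,0,0,0,-0.0025,0.0042,0.0892,0,0,0]
}}

```text
clock: 20.98
tcp_pos: [0.6155, 0.2584, 0.2167]
orientation: [0.001, 3.141, 0.0]
contact_force: [0.2, -0.1, 0.5]
finger_gap: 0.0501
gripper_force: 0.0
```

Emit:
{"api": "advance", "payload": {
  "segments": [0,0,0,0,0,0,0,0,0,0,0,0,0,0,0,0,0,0,0,0,0,0,0,0,0,0,0,0,0,0,0,0,0,0,0,0,0,0,0,0,0,0],
  "aperture": 0.02
}}

```text
clock: 21.57
tcp_pos: [0.6152, 0.2591, 0.2164]
orientation: [-0.0, 3.141, 0.0]
contact_force: [-1.1, -1.6, 6.6]
finger_gap: 0.0287
gripper_force: 30.0
```

Run:
```python
from cell import robot, eyes;from h import *
d=eyes.snapshot("wrist"); print(robot.sense()["tcp_pos"])
for v in(45,60,80):print(disc(d,(.615,.2586),z=.05,v=v))
```

```text
[0.61524327 0.25913743 0.21644568]
(array([0.6157, 0.2591]), 909, 1.12, 1.4)
(array([0.6157, 0.2591]), 837, 1.13, 1.3)
(array([0.6157, 0.2591]), 762, 1.1, 1.4)
```

Scaled: -0.321 m is -0.535, -0.08 m is -0.1333.

Emit:
{"api": "advance", "payload": {
  "segments": [0,0,-0.025,0,0,0,0,0,-0.0667,0,0,0,0,0,-0.1333,0,0,0,0,-0.05,-0.1333,0,0,0,0,-0.1167,-0.1333,0,0,0,0,-0.1833,-0.1333,0,0,0,0,-0.25,-0.1333,0,0,0,0,-0.3167,-0.1333,0,0,0,0.0017,-0.3833,-0.1333,0,0,0,0.0033,-0.45,-0.1333,0,0,0,0.0033,-0.5,-0.1333,0,0,0,0.0033,-0.535,-0.1333,0,0,0],
  "quiet": true
}}

```text
ok
```

Emit:
{"api": "advance", "payload": {
  "segments": [0,-0.0117,0,0,0,0,0,-0.0167,0,0,0,0,0,-0.0167,0,0,0,0,0,-0.0167,0,0,0,0]
}}

```text
clock: 22.95
tcp_pos: [0.6131, -0.0712, 0.2955]
orientation: [0.0, -3.141, -0.0]
contact_force: [0.0, 0.2, -1.8]
finger_gap: 0.0292
gripper_force: 30.0
```

Create look.py:
```python
from cell import robot, eyes;from h import *
d=eyes.snapshot("wrist");np.savez("pics/wl.npz",**d); s=robot.sense();print(s["tcp_pos"],s["contact_force"]); z=.05+s["tcp_pos"][2]-.2163
for p in((.5548,-.0724),(.583,-.02),(.5835,-.1235)): print([disc(d,p,v=v) for v in(45,80)])
for v in(45,80):print(disc(d,s["tcp_pos"][:2],z=z,v=v))
```

```bash
python3 look.py
```

```text
[ 0.61310843 -0.07090001  0.29558935] [-0.72932966  0.62508735 -1.24188161]
[(array([ 0.5839, -0.1234]), 531, 1.04, 76.7), (array([ 0.5544, -0.0723]), 554, 0.93, 0.5)]
[(array([ 0.5829, -0.02  ]), 589, 1.0, 0.1), (array([ 0.5829, -0.02  ]), 491, 1.08, 0.1)]
[(array([ 0.5839, -0.1234]), 531, 1.04, 0.6), (array([ 0.5839, -0.1233]), 404, 1.0, 0.6)]
(array([ 0.6132, -0.0712]), 916, 1.12, 0.5)
(array([ 0.6132, -0.0711]), 779, 1.1, 0.5)
```

All clearances are about 59 mm between centres, against the 56 mm needed. Lowering.

Scaled: 0.071 m is 0.1183, 0.02 m is 0.0333.

Emit:
{"api": "advance", "payload": {
  "segments": [0,0,0.0333,0,0,0,0,0,0.0583,0,0,0,0,0,0.07,0,0,0,0,0,0.0817,0,0,0,0,0,0.0933,0,0,0,0,0,0.1033,0,0,0,0,0,0.1117,0,0,0,0,0,0.1183,0,0,0,0,0,0.1183,0,0,0,0,0,0.1183,0,0,0]
}}

```text
clock: 23.83
tcp_pos: [0.613, -0.072, 0.2248]
orientation: [-0.0, -3.141, 0.0]
contact_force: [0.9, -0.4, -1.8]
finger_gap: 0.0289
gripper_force: 30.0
```

Emit:
{"api": "advance", "payload": {
  "segments": [0,0,0.0017,0,0,0,0,0,0.0033,0,0,0,0,0,0.005,0,0,0,0,0,0.0067,0,0,0,0,0,0.0067,0,0,0,0,0,0.0067,0,0,0]
}}

```text
clock: 24.33
tcp_pos: [0.613, -0.072, 0.2208]
orientation: [-0.0, -3.142, -0.0]
contact_force: [1.1, 0.0, -2.1]
finger_gap: 0.029
gripper_force: 30.0
```

Scaled: 0.0014 m is 0.0023, 0.0007 m is 0.0012.

Emit:
{"api": "advance", "payload": {
  "segments": [0,0,0.0012,0,0,0,0,0,0.0023,0,0,0,0,0,0.0023,0,0,0,0,0,0.0023,0,0,0]
}}

```text
clock: 24.67
tcp_pos: [0.613, -0.072, 0.2204]
orientation: [-0.0, 3.141, -0.0]
contact_force: [-3.1, -0.5, 6.8]
finger_gap: 0.0291
gripper_force: 30.0
```

Seated. I release it, rise, and check all seven cap heights and positions.

Scaled: -0.18 m is -0.3, -0.16 m is -0.2667.

Emit:
{"api": "advance", "payload": {
  "segments": [0,0,0,0,0,0,0,0,0,0,0,0,0,0,-0.02,0,0,0,0,0,-0.0667,0,0,0,0,0,-0.1333,0,0,0,0,0,-0.2,0,0,0,0.05,0,-0.2667,0,0,0,0.1,0,-0.3,0,0,0,0.1,0,-0.3,0,0,0,0.1,0,-0.3,0,0,0],
  "aperture": 0.042
}}

```text
clock: 25.5
tcp_pos: [0.5518, -0.0721, 0.4031]
orientation: [-0.0, 3.136, 0.002]
contact_force: [0.4, 0.5, -0.2]
finger_gap: 0.0423
gripper_force: 0.0
```

Run:
```python
from cell import robot, eyes;from h import *
d=eyes.snapshot("wrist");np.savez("pics/w20.npz",**d)
L=[(.497,-.0724),(.5252,-.1218),(.5548,-.0724),(.527,-.0227),(.583,-.02),(.5839,-.1234),(.6133,-.072)]
for p in L: print(min((disc(d,p,v=v) for v in(45,70,90,110)),key=lambda r:r[3]))
```

```text
(array([ 0.497 , -0.0724]), 289, 1.0, 0.0)
(array([ 0.5258, -0.1219]), 280, 1.06, 0.5)
(array([ 0.5549, -0.0724]), 274, 1.06, 0.1)
(array([ 0.5271, -0.0226]), 271, 1.06, 0.1)
(array([ 0.5832, -0.0201]), 220, 1.0, 0.1)
(array([ 0.5852, -0.1238]), 190, 1.07, 1.1)
(array([ 0.6138, -0.0723]), 199, 1.07, 0.5)
```

Emit:
{"api": "advance", "payload": {
  "segments": [0.0833,-0.2,0,0,0,0,0.0833,-0.2,0,0,0,0,0.0833,-0.2,0,0,0,0,0.0833,-0.2,0,0,0,0,0.0833,-0.2,0,0,0,0,0.0833,-0.2,0,0,0,0]
}}

```text
clock: 26.05
tcp_pos: [0.5034, -0.1924, 0.3983]
orientation: [-0.003, -3.14, -0.0]
contact_force: [-0.9, 0.3, -0.8]
finger_gap: 0.0421
gripper_force: 0.0
```

Run:
```python
from cell import robot, eyes;from h import *
d=eyes.snapshot("wrist");e=np.load("pics/w20.npz")
L=[(.497,-.0724),(.5252,-.1218),(.5548,-.0724),(.527,-.0227),(.583,-.02),(.5839,-.1234),(.6133,-.072)]
def px(D,p): r=min((disc(D,p,v=v) for v in(45,70,90,110)),key=lambda r:r[3]); return proj(D,[(*r[0],.054)])[0],r[3]
a=[px(e,p) for p in L];b=[px(d,p) for p in L]
print(tri(e,[x[0] for x in a],d,[x[0] for x in b]).round(4),[x[1] for x in b])
s=eyes.snapshot("scene");s0=np.load("pics/scene0.npz")
df=np.abs(s["img"].astype(int)-s0["img"]).max(2)
for n,(x,y) in dict(spool=(156,176),tape=(343,188),glue=(327,265),brush=(250,250),dish=(166,228),awl=(390,180),stone=(136,150)).items(): print(n,np.median(df[y-8:y+9,x-8:x+9]),(df[y-8:y+9,x-8:x+9]>40).mean().round(2))
```

```text
[[ 0.497  -0.0724  0.0542]
 [ 0.5259 -0.1219  0.0539]
 [ 0.5551 -0.0726  0.0552]
 [ 0.5271 -0.0226  0.054 ]
 [ 0.5829 -0.0198  0.0531]
 [ 0.5797 -0.1235  0.0381]
 [ 0.6144 -0.0707  0.0059]] [0.1, 0.6, 1.1, 0.1, 0.9, 17.2, 32.4]
spool 4.0 0.06
tape 4.0 0.0
glue 3.0 0.0
brush 3.0 0.0
dish 4.0 0.0
awl 4.0 0.0
stone 12.0 0.08
```

The five packed bottles read 53–55 mm. The two new ones were hidden by the gripper in the second view, so I take one more.

Scaled: -0.13 m is -0.2167, 0.07 m is 0.1167.

Emit:
{"api": "advance", "payload": {
  "segments": [-0.2167,0.1167,0,0,0,0,-0.2167,0.1167,0,0,0,0,-0.2167,0.1167,0,0,0,0,-0.2167,0.1167,0,0,0,0,-0.2167,0.1167,0,0,0,0,-0.2167,0.1167,0,0,0,0],
  "quiet": true
}}

```text
ok
```

Run:
```python
from cell import robot, eyes;from h import *
d=eyes.snapshot("wrist");e=np.load("pics/w20.npz")
L=[(.5549,-.0724),(.5852,-.1238),(.6138,-.0723)]
def px(D,p): r=min((disc(D,p,v=v) for v in(45,60,70,80,90,110)),key=lambda r:r[3]); return proj(D,[(*r[0],.054)])[0],r[1:]
a=[px(e,p) for p in L];b=[px(d,p) for p in L]
print(tri(e,[x[0] for x in a],d,[x[0] for x in b]).round(4),[x[1] for x in b],robot.sense()["tcp_pos"])
```

```text
[[ 0.5549 -0.0724  0.054 ]
 [ 0.5834 -0.1233  0.0588]
 [ 0.6137 -0.0723  0.0542]] [(179, 1.0, 0.0), (272, 0.95, 1.4), (285, 1.0, 0.1)] [ 0.63349858 -0.12052202  0.39824182]
```

All seven stand at the expected height. Bottle7's reading varies with the segmentation threshold, but its touchdown height was exact. Handing in.

```bash
python3 -c "
from cell import robot, eyes
print(robot.close_job())"
```

```text
the job is handed in; nothing more can be done
None
```

All seven lacquer bottles now stand upright on the tray floor: the five were slid together without lifting and the two from the bench set in, nothing tipped or dropped and the other items showing no sign of having moved, and the job was handed in at about 27 s of the 72 s allowed.

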